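# Draw the spring rule taut across the measuring board and lock it

## Robot

A 6-joint arm with a two-finger parallel gripper is mounted at the origin on the work surface. World frame = base frame: x ahead of the robot, y to its left, z up, the work surface at z = 0. Lengths are in m, angles in rad, forces in N, time in s.
With the tool pointing down it reaches from about 0.325 to 0.775 m from the base axis. Payload 5.5 kg.
Tool frame: the origin (TCP) lies between the finger pads; the fingertips stand ahead of it and the grasp point (between the pads) lies 11 mm behind it (ctrl.tips_ahead is the z of the fingertips in the tool frame, in m); z points along the fingers, y is the direction in which the jaws open and shut (so a half turn about z gives the same grasp; the last joint's range is limited). The gripper opens to 85 mm and grips with 20 to 120 N. Pads are 22 mm wide; open, the fingers measure 114 mm over their backs; the gripper's body (76 mm by 85 mm) begins 54 mm behind the grasp point. The pads swing forward as they close: fully open they stand 13 mm farther back than shut.
Start: joints at [-1.207, 0.091, 1.231, -0, 1.82, -0.057], TCP at [0.245, -0.548, 0.239] pointing down, gripper open.
Joint ranges: [-2.87, 2.87], [-0.86, 2.18], [0.17, 2.46], [-1.51, 4.65], [0.06, 2.69], [-2.65, 2.65]. Speed limits (rad/s): [2.57, 2.57, 3.01, 3.14, 3.14, 3.14].

## Interface

Orientations are given as a rotation vector (axis times angle).
In Python, from station import ctrl gives the robot as it stands.
- The arm moves only by the shell command python3 -m creep 'ROWS'. ROWS is JSON, a list of rows, each an object with "hand": the opening, from 0 (shut) to 1 (fully open); "dp": the shift along the world's x, y, z as a fraction of full scale, a list of three; "spin": the turn about the world's z as a fraction of full scale. In form: [{"hand": hand, "dp": [dx, dy, dz], "spin": spin}, ...]. A call has 1 to 10 rows; each row shifts and turns the commanded pose from where the row before left it; what a row does not reach is not made up. Full scale, the value 1, is 0.04 m for a shift and 0.08 rad for a turn. A row lasts 1/8 s, in which the tool goes at most 62.5 mm and 10.7 degrees, less where a joint would pass 70% of its speed; a pose out of reach is approached as far as the arm can. A call with a number of a shift or a turn outside -1 to 1 is refused whole. A call with a gripper value outside its range is refused whole. The fingers move at their own pace and stop on an object; the grip force is fixed at half the most. Time passes only in rows, so rows that do not move let the fingers close. It gives the time, the measured TCP pose, the force and the opening at its end, in the units of the state.
- ctrl.get_obs(): the state, without advancing time (a new reading comes with each control period).
- ctrl.camera(name): name is "side" or "top"; returns a dict with "pixels" (400x640x3 uint8, red, green, blue), "depth" (400x640 float32, m along the optical axis (not along the pixel's ray), 0 where there is no reading), "camera_matrix" (3x3 intrinsics, pixels), "k1" (the pictures are not rectified: a ray, as slopes to the right and down, at radius r is drawn at 1 + k1 r^2 times it, then the intrinsics apply), "extrinsics" (4x4, takes a point from world to camera coordinates). Camera axes: x right, y down, z forward; pixel columns grow to the right and rows downward; lengths in m; the calibration is good to about 2 mm. A picture is of the moment at which its call begins.
- ctrl.job_done(): hands the job in, once; it reports no verdict.
The state is a dict: "time_s": time; "q": joint angles; "qvel": joint speeds; "tau": joint torques, N m; "position": TCP position; "ee_rot": TCP orientation; "contact_force": force on the tool from outside, world axes, zero at the start; "ft_torque": the same for the moment, N m; "width": finger opening in m.
Only numpy, scipy, OpenCV 4.12 (cv2) and the standard library are available. Lean on these libraries where they do the work, as an engineer would, in place of code of your own. Each camera call takes 0.05 s, during which the arm holds its last target.

## Task

Pick up the yellow spring rule and hook the end of its blade over the far side of the measuring board's steel cross bar. Back the case away against the spring, pulling gently, until the case's mouth stands within the red band on the blade, and lock it there by seating the case fully down on the board's deck with its keel between two teeth of the rack. Let go only once it is seated, so that it neither drops nor snaps along and stays taut; do not force the bar or the rack or disturb the other things on the bench.

Things in the scene. Friction and masses are not known exactly. Their poses are not given: they have to be found in the camera images.
- rule: Yellow case of the spring rule, 100 long (x), 34 wide (y), 58 high (z) mm, 0.3 to 0.45 kg, standing on two black skids that run its full length (each 6 wide, 8 high) and leave a channel 22 wide, 8 deep between them. Origin: centre of its underside (bottom of the skids); x points along the blade out of the mouth (mouth at x = +50). Grip it across its width, low: the pull acts low and tilts it.
- keel (a point): Middle of the lower edge of the keel, a steel plate 2.5 thick along x across the channel under the case, at case x = 0, 1 mm above the bottom of the skids. Axes as the case. It drops between two rack teeth to lock the rule; pressed down on top of a tooth it holds the case 3.5 mm too high.
- blade: Rigid white blade, 16 wide, 2 thick, sliding out of the case along case x; underside 14 mm above the skids' bottom. Origin: inner (case-side) face of its steel end hook, at the underside's level. Hook 3 thick, reaching 11 mm below the underside. Retracted: origin at case x = 96 (46 mm show). Draws out up to 50 mm, then a hard stop. Spring: 1 N plus 0.15 N per mm drawn.
- band (a point): Middle of the red band on the blade, 14 long along x, 77 mm behind the hook's inner face, hidden in the case when retracted. The case's mouth is within the band when 24 to 38 mm of blade are drawn (hook's inner face at case x = 120 to 134), that is at a spring pull of about 4.6 to 6.7 N.
- board: Dark steel base fixed to the bench, 280 long (x), 100 wide (y), 4 thick, carrying a white deck of the same outline, 8 thick, on height screws. Origin: centre of the base's underside, z up. The deck's height is not reported: its top is 12 to 32 mm above the origin, level, to be seen or felt. The rule lies along the centre line, blade to +x, skids on the deck either side of the rack.
- rack (a point): On the base's top, below the middle of the steel rack (board x = -10). The rack stands on the deck's centre line: 11 upright teeth, each 2.5 thick along x, 12 wide, 4.5 tall above the deck, one every 7 mm, centres from 35 mm before to 35 mm beyond this point along board x; gaps 4.5 wide. Beyond them the deck is flat.
- bar_zero (a point): On the base's top, centre line, board x = +100. A steel cross bar stands on the deck (88 wide along y, 4 thick, 13 tall above the deck; two 10 mm feet, 9 tall, on its -x side at y = -36 and +36), clamped at a setting not reported: its far (+x) face is 0 to 30 mm beyond this point in x, to be seen or felt. The hook goes beyond it and bears back on that face.
- vial: Bystander: amber jar with white cap, 36 diameter x 62 high, loose. Origin: centre of its underside.
- dish: Bystander: glass culture dish, 90 diameter x 18 high, loose. Origin: centre of its underside.
- blocks: Bystander: blue plastic box, 50 x 35 x 25 high, loose. Origin: centre of its underside.
Things that resemble listed ones, but are neither listed nor needed, are in the scene too. Of the things that look like the rule, the middle-sized one is meant.

How it is judged:
On the way:
1. the hook is caught behind the bar and at least 10 mm of blade is drawn out (x of blade in the frame of rule above 0.106 m and contact force between blade and board above 1 N and x of blade in the frame of board above 0.097 m), for 0.1 s.
At the end, for the whole second after the job is handed in: The rule rests released on the deck: hook on the bar's far face with over 2.5 N, 23 to 39 mm of blade drawn (red band, 1 mm allowed), case down (underside 10 to 34.5 mm above the base's underside), upright within 0.04 rad, along the board within 0.12 rad (x of blade in the frame of rule between 0.119 and 0.135 m and x of blade in the frame of board between 0.097 and 0.134 m and contact force between blade and board above 2.5 N and z of rule in the frame of board between 0.01 and 0.0345 m and angle between rule's own z axis and vertical below 0.04 rad and angle between the x axis of rule and the x axis of board, either way round below 0.12 rad and linear speed of rule below 0.01 m/s); the robot touches nothing.
It fails at once if the hook was forced against the bar or board with more than 12 N (contact force between blade and board above 12 N).
It fails at once if the rule was pressed on the board or rack with more than 40 N (contact force between rule and board above 40 N).
It fails at once if the case was let go before it was seated, so that it dropped or snapped along (contact force between rule and the fingers below 0.1 N and linear speed of rule above 0.25 m/s).
It fails at once if the jar, the dish or the blue box was disturbed (distance of any of vial, dish, blocks from where it was at the start of the episode above 0.015 m).
It also fails if it takes over 51 s, if anything falls off the work surface, if the arm or the gripper's body presses on something with over 40 N, if the wrist force passes 120 N, or if a joint passes its speed limit or range.

## Working session

There is one attempt and no reset: what is moved stays moved. The work goes in short steps, Python scripts to look and compute and a shell command to move; the robot and the scene stay as the last step left them, time stands still between calls to the robot, and variables do not carry over. Pictures are saved under pics/ and viewed, and the job is handed in when it is done.

```bash
mkdir -p pics; ls
cat > h.py <<'E'
import numpy as np, cv2
from station import ctrl
def cam(n,save=None):
    c=ctrl.camera(n)
    if save: cv2.imwrite(f'pics/{save}.png',c['pixels'][:,:,::-1])
    return c
def ray(c,u,v):
    K=np.array(c['camera_matrix']);k=c['k1']
    uv=np.array([[[u,v]]],float)
    p=cv2.undistortPoints(uv,K,np.array([k,0,0,0],float))[0,0]
    E=np.array(c['extrinsics']);R=E[:3,:3];t=E[:3,3]
    o=-R.T@t; d=R.T@np.array([p[0],p[1],1.0]); return o,d
def onz(c,u,v,z):
    o,d=ray(c,u,v); return o+d*(z-o[2])/d[2]
def dep(c,u,v):
    o,d=ray(c,u,v); return o+d*c['depth'][int(v),int(u)]
def cloud(c):
    K=np.array(c['camera_matrix']);k=c['k1']
    vv,uu=np.mgrid[0:400,0:640]
    p=cv2.undistortPoints(np.stack([uu.ravel(),vv.ravel()],1).astype(float)[:,None],K,np.array([k,0,0,0],float))[:,0]
    E=np.array(c['extrinsics']);R=E[:3,:3];t=E[:3,3]
    z=c['depth'].ravel()
    X=np.c_[p*z[:,None],z]
    W=(X-t)@R; W[z==0]=np.nan
    return W.reshape(400,640,3)
E
python3 - <<'E'
from h import *
o=ctrl.get_obs();print(o)
print(ctrl.tips_ahead)
for n in('side','top'):
    c=cam(n,n+'0'); print(n,c['camera_matrix'],c['k1'],c['extrinsics'])
E
```

```text
pics
{'time_s': 0.0, 'q': array([-1.20671974e+00,  9.18546274e-02,  1.23192165e+00, -5.78819256e-06,
        1.81978642e+00, -5.67025915e-02]), 'qvel': array([-0.000981  , -0.0001464 , -0.00022134, -0.00065875,  0.00128666,
       -0.00185222]), 'tau': array([ 1.01274311e-04, -4.58734846e+01, -4.18018806e+01,  5.44228828e-05,
        1.17086465e-02, -1.67711681e-05]), 'position': array([ 0.24498076, -0.54740864,  0.23813319]), 'ee_rot': array([-3.07041674e+00, -6.55684503e-01,  4.82131603e-04]), 'contact_force': array([ 0.78988985, -0.1031426 ,  0.16767917]), 'ft_torque': array([-0.02347108, -0.01561956, -0.01126459]), 'width': 0.08541566798879473}
0.008
side [[502.97716067   0.         317.40156908]
 [  0.         502.97716067 198.84029235]
 [  0.           0.           1.        ]] 0.013980227739457972 [[-0.68777073 -0.72585613 -0.01021305  0.33675461]
 [-0.48601466  0.47087299 -0.73625293  0.34117169]
 [ 0.53922275 -0.50140952 -0.67662938  1.06990708]
 [ 0.          0.          0.          1.        ]]
top [[438.52947262   0.         318.95603513]
 [  0.         438.52947262 199.55697404]
 [  0.           0.           1.        ]] -0.09659144881034044 [[-0.02637443 -0.9996512   0.00136904 -0.0535178 ]
 [-0.98496897  0.02575314 -0.17080078  0.53517878]
 [ 0.17070595 -0.00585323 -0.98530463  0.88853677]
 [ 0.          0.          0.          1.        ]]
```

View pics/top0.png

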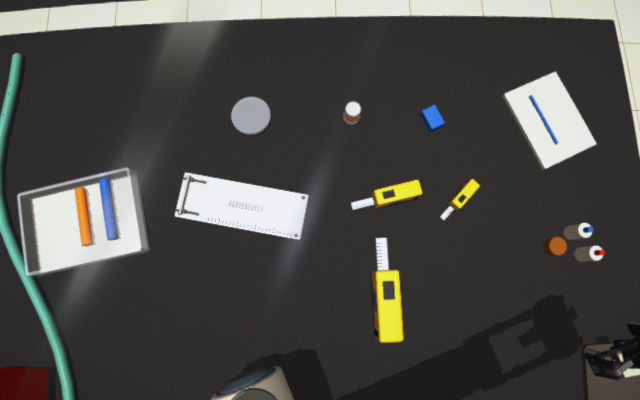

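View pics/side0.png

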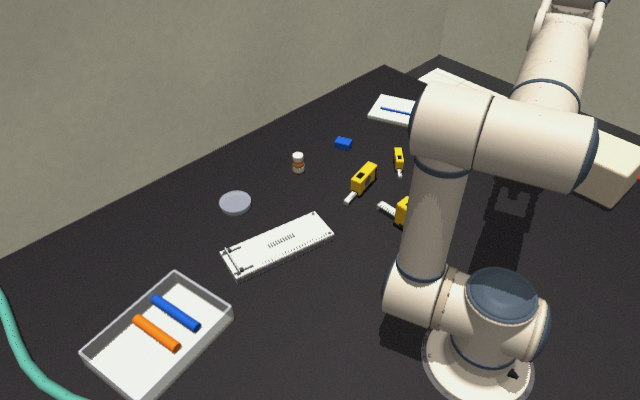

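Top view: the things that look like the rule are large at (388,305), middle at (398,193) and small at (463,197). I choose the middle one at (398,193). The board is at (242,207), with its bar at the left end (190,195). Next is a close crop and measurement.

Run:
```python
from h import *
c=cam('top'); W=cloud(c); im=c['pixels']
hsv=cv2.cvtColor(im,cv2.COLOR_RGB2HSV)
m=cv2.inRange(hsv,(20,120,90),(35,255,255))
n,l,s,ce=cv2.connectedComponentsWithStats(m)
for i in range(1,n):
    if s[i,4]<60: continue
    P=W[l==i]; z=P[:,2]; t=P[z>np.nanmax(z)-.008]
    r=cv2.minAreaRect((t[:,:2]*1000).astype(np.float32))
    print(s[i],ce[i],'ztop',np.nanpercentile(z,[50,90,98]),r, cv2.boxPoints(r).tolist())
a=cv2.resize(im[160:240,330:500],None,fx=4.5,fy=4.5,interpolation=cv2.INTER_CUBIC)
cv2.imwrite('pics/crop_rule.png',a[:,:,::-1])
a=cv2.resize(im[160:250,165:320],None,fx=5,fy=5,interpolation=cv2.INTER_CUBIC)
cv2.imwrite('pics/crop_board.png',a[:,:,::-1])
```

```text
[373 179  50  29 784] [397.85076531 192.16071429] ztop [0.05724102 0.05966633 0.06074796] ((544.1627807617188, -234.90814208984375), (33.349117279052734, 100.27794647216797), 12.725799560546875) [[516.8529663085938, -189.67396545410156], [538.9426879882812, -287.4886169433594], [571.4725952148438, -280.142333984375], [549.3828735351562, -182.32766723632812]]
[449 179  31  31 404] [464.92326733 193.74257426] ztop [0.04028976 0.0425403  0.04387363] ((540.4901123046875, -386.7859191894531), (24.763675689697266, 72.19225311279297), 45.51576232910156) [[506.0614318847656, -370.3266296386719], [557.5665893554688, -420.9126892089844], [574.9188232421875, -403.2452087402344], [523.4136352539062, -352.6591491699219]]
[ 373  269   31   74 1710] [388.31461988 307.64853801] ztop [0.08146611 0.08376711 0.08494829] ((310.3841247558594, -201.06114196777344), (139.52212524414062, 48.89875411987305), 0.4737297296524048) [[240.4232940673828, -177.1893768310547], [240.8275909423828, -226.0864715576172], [380.344970703125, -224.9329071044922], [379.940673828125, -176.0358123779297]]
```

Run:
```python
from h import *
c=cam('top'); W=cloud(c)
b=W[165:245,170:315]
m=(b[:,:,2]>.008)
P=b[m]; print('z hist',np.percentile(P[:,2],[5,25,50,75,95,99]))
r=cv2.minAreaRect((P[:,:2]*1000).astype(np.float32)); print(r,cv2.boxPoints(r).tolist())
bl=W[185:215,345:376]; q=bl[bl[:,:,2]>.008]; print('blade',np.percentile(q[:,2],[10,50,90]),cv2.minAreaRect((q[:,:2]*1000).astype(np.float32)))
```

```text
z hist [0.02318758 0.02490203 0.02610678 0.02733076 0.02984585 0.03807824]
((529.5313720703125, 103.56639862060547), (279.2438049316406, 101.3498306274414), 77.97833251953125) [[450.88714599609375, -22.438796997070312], [550.0142211914062, -43.548095703125], [608.1755981445312, 229.57159423828125], [509.04852294921875, 250.68089294433594]]
blade [0.01353091 0.01623848 0.04035731] ((530.9650268554688, -162.94813537597656), (30.82339859008789, 51.692893981933594), 7.779898643493652)
```

View pics/crop_rule.png

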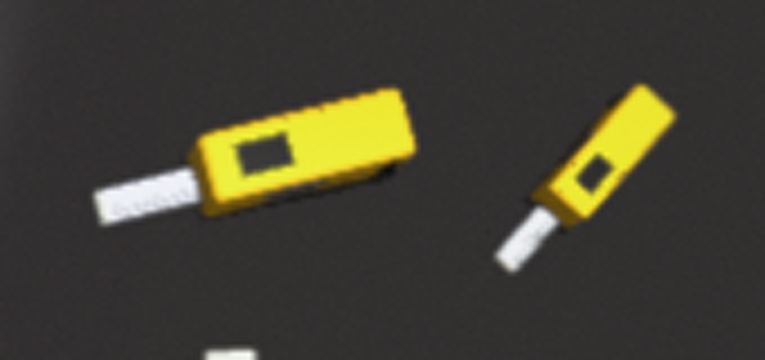

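View pics/crop_board.png

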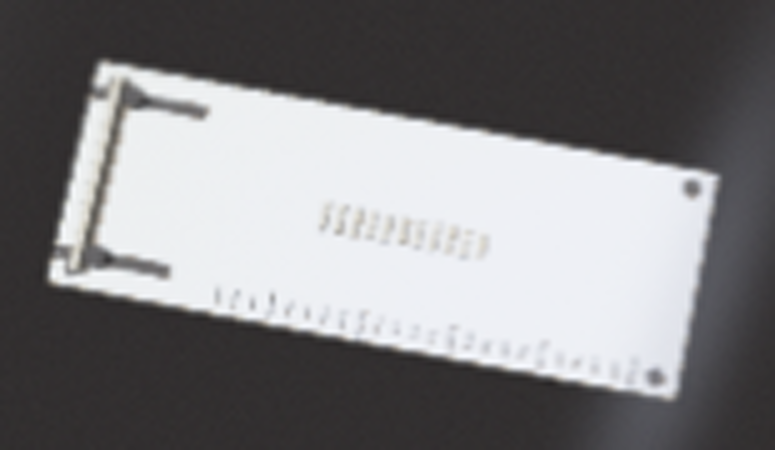

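The crops show the middle rule with its mouth and blade to the left. Its size of 100 x 33 x 60 mm matches. The bar is at the board's left end and the rack comb is at about (246,206). Next: deck height, bar face and rack phase.

Run:
```python
from h import *
Ws={}
for n in('top','side'):
    W=[];ims=[]
    for k in range(4):
        c=cam(n); W.append(cloud(c)); ims.append(c['pixels'].astype(float))
    W=np.nanmean(W,0); im=np.mean(ims,0)
    g=im.mean(2)
    # deck mask: white & in xy area
    d=(W[...,0]>.44)&(W[...,0]<.62)&(W[...,1]>-.06)&(W[...,1]<.27)
    wm=d&(g>170)
    m8=cv2.erode(wm.astype(np.uint8),np.ones((5,5)))>0
    z=W[...,2]
    P=W[m8]; zd=np.median(P[:,2])
    A=np.c_[P[:,:2],np.ones(len(P))]; co=np.linalg.lstsq(A,P[:,2],rcond=None)[0]
    bench=d&(g<90)&(z<.012)
    B=W[cv2.erode(bench.astype(np.uint8),np.ones((3,3)))>0]
    print(n,'deck',zd,'slope',co,'bench z',np.median(B[:,2]),len(P),len(B))
    zt=.026
    cn,_=cv2.findContours(wm.astype(np.uint8),cv2.RETR_EXTERNAL,cv2.CHAIN_APPROX_NONE)
    cn=max(cn,key=cv2.contourArea)[:,0]
    pts=np.array([onz(c,u,v,zd)[:2]*1000 for u,v in cn],np.float32)
    r=cv2.minAreaRect(pts); print(r,cv2.boxPoints(r).tolist())
    np.savez(n+'.npz',im=im,W=W)
```

```text
top deck 0.02603288216951949 slope [ 0.00074823 -0.00016427  0.02571903] bench z -0.00017924522442961863 4399 4643
((529.2235107421875, 102.69742584228516), (279.7016906738281, 99.94579315185547), 78.01405334472656) [[451.2970275878906, -23.72650909423828], [549.0638427734375, -44.48242950439453], [607.1500244140625, 229.12136840820312], [509.3831787109375, 249.87728881835938]]
side deck 0.028955729607622865 slope [-0.00166673  0.00138075  0.02968639] bench z 0.0029641031238320154 1818 2600
((530.0051879882812, 102.26276397705078), (279.1994934082031, 103.44367218017578), 77.7246322631836) [[449.7854919433594, -23.14873504638672], [550.8641357421875, -45.141929626464844], [610.224853515625, 227.67425537109375], [509.146240234375, 249.66744995117188]]
```

```bash
cat >> h.py <<'E'
BC=np.array([.5294,.1026]);BE=np.array([np.cos(np.radians(78)),np.sin(np.radians(78))]);BN=np.array([-BE[1],BE[0]])
def proj(c,P):
    E=np.array(c['extrinsics']);P=np.atleast_2d(P)
    return cv2.projectPoints(P.astype(float),cv2.Rodrigues(E[:3,:3])[0],E[:3,3],np.array(c['camera_matrix']),np.array([c['k1'],0,0,0.]))[0][:,0]
def b2w(x,y,z): 
    x,y,z=np.broadcast_arrays(x,y,z); return np.c_[BC+np.outer(x,BE)+np.outer(y,BN),z.ravel()]
def w2b(p):
    d=np.asarray(p)[...,:2]-BC; return np.stack([d@BE,d@BN],-1)
E
python3 - <<'E'
from h import *
for n in('top','side'):
    c=cam(n); S=np.load(n+'.npz'); im=S['im'].mean(2).astype(np.float32)
    def prof(xs,ys,z):
        o=0
        for y in ys:
            p=proj(c,b2w(xs,y,z)).astype(np.float32); o=o+cv2.remap(im,p[None,:,0].copy(),p[None,:,1].copy(),cv2.INTER_LINEAR)[0]
        return o/len(ys)
    xs=np.arange(.085,.145,.001)
    print(n,'bar z=.039',[f'{x*1000:.0f}:{v:.0f}' for x,v in zip(xs,prof(xs,np.arange(-.02,.0201,.002),.039))])
    xs=np.arange(-.06,.04,.001); p=prof(xs,np.arange(-.005,.0051,.001),.0305)
    print('rack',[f'{x*1000:.0f}:{v:.0f}' for x,v in zip(xs,p)])
    # phase 7mm
    x=xs[(xs>-.045)&(xs<.025)];q=p[(xs>-.045)&(xs<.025)];q=q-q.mean()
    f=np.sum(q*np.exp(-2j*np.pi*x/.007)); print('phase bright max at mod7',(np.angle(f)/(-2*np.pi)*7)%7,abs(f)/len(x))
    W=S['W']; b=w2b(W); 
    m=(abs(b[...,1])<.03)&(b[...,0]>.08)&(b[...,0]<.14)
    for lo in np.arange(.08,.14,.003):
        mm=m&(b[...,0]>=lo)&(b[...,0]<lo+.003); print(f'{lo*1000:.0f}',np.round(np.percentile(W[mm][:,2],[50,90])*1000,1) if mm.any() else None,end=' ')
    print()
for n,r in(('top',(165,245,170,215)),('side',(225,285,210,260))):
    im=np.load(n+'.npz')['im'].astype(np.uint8)[r[0]:r[1],r[2]:r[3]]
    cv2.imwrite(f'pics/bar_{n}.png',cv2.resize(im,None,fx=7,fy=7,interpolation=cv2.INTER_NEAREST)[:,:,::-1])
E
```

```text
top bar z=.039 ['85:240', '86:239', '87:239', '88:239', '89:239', '90:239', '91:239', '92:239', '93:239', '94:239', '95:239', '96:239', '97:239', '98:239', '99:239', '100:239', '101:239', '102:239', '103:239', '104:239', '105:239', '106:239', '107:239', '108:239', '109:239', '110:239', '111:239', '112:239', '113:239', '114:239', '115:238', '116:234', '117:222', '118:202', '119:173', '120:140', '121:116', '122:110', '123:125', '124:160', '125:193', '126:211', '127:221', '128:227', '129:231', '130:235', '131:237', '132:237', '133:234', '134:220', '135:186', '136:143', '137:104', '138:75', '139:58', '140:51', '141:49', '142:48', '143:48', '144:48']
rack ['-60:241', '-59:241', '-58:241', '-57:241', '-56:241', '-55:241', '-54:241', '-53:241', '-52:241', '-51:240', '-50:239', '-49:235', '-48:227', '-47:221', '-46:218', '-45:221', '-44:228', '-43:234', '-42:235', '-41:232', '-40:227', '-39:223', '-38:224', '-37:227', '-36:231', '-35:230', '-34:222', '-33:215', '-32:213', '-31:217', '-30:224', '-29:231', '-28:231', '-27:225', '-26:218', '-25:217', '-24:221', '-23:227', '-22:233', '-21:233', 
[... 2368 characters left out ...]
4', '8:206', '9:189', '10:173', '11:170', '12:185', '13:207', '14:219', '15:215', '16:199', '17:181', '18:176', '19:189', '20:208', '21:217', '22:210', '23:194', '24:179', '25:175', '26:190', '27:212', '28:227', '29:235', '30:238', '31:238', '32:238', '33:238', '34:238', '35:238', '36:238', '37:238', '38:238', '39:238']
phase bright max at mod7 0.26002911853369826 11.495612159020105
80 [28.8 29.9] 83 [28.8 29.8] 86 [29.4 30.8] 89 [29.2 30.2] 92 [28.7 30.2] 95 [29.2 30.3] 98 [29.2 30.2] 101 [29.2 29.9] 104 [28.8 29.9] 107 [29.  30.2] 110 [29.3 30.4] 113 [29.6 30.5] 116 [28.7 30.8] 119 None 122 [42.  42.5] 125 [34.4 41.1] 128 [29.3 30.8] 131 [29.1 29.9] 134 [28.1 29.9] 137 [ 7.9 29.2] 140 None
```

```bash
python3 -m creep '[{"hand":1,"dp":[0.75,0.78,0],"spin":1},{"hand":1,"dp":[0.75,0.78,0],"spin":1},{"hand":1,"dp":[0.75,0.78,0],"spin":1},{"hand":1,"dp":[0.75,0.78,0],"spin":1},{"hand":1,"dp":[0.75,0.78,0],"spin":1},{"hand":1,"dp":[0.75,0.78,0],"spin":1},{"hand":1,"dp":[0.75,0.78,0],"spin":1},{"hand":1,"dp":[0.75,0.78,0],"spin":1},{"hand":1,"dp":[0.75,0.78,0],"spin":1},{"hand":1,"dp":[0.75,0.78,0],"spin":1}]'
python3 - <<'E'
from h import *
c=cam('top'); S=np.load('top.npz'); im=S['im'].astype(np.uint8)
hsv=cv2.cvtColor(im,cv2.COLOR_RGB2HSV)
m=cv2.inRange(hsv,(22,120,150),(35,255,255)); m[:, :370]=0; m[:,430:]=0; m[230:]=0; m[:170]=0
cn=max(cv2.findContours(m,cv2.RETR_EXTERNAL,cv2.CHAIN_APPROX_NONE)[0],key=cv2.contourArea)[:,0]
p=np.array([onz(c,u,v,.058)[:2]*1000 for u,v in cn],np.float32); print(cv2.minAreaRect(p))
o=ctrl.get_obs();print(o['position'],o['ee_rot'],o['q'],o['contact_force'])
E
```

```text
time_s: 1.95
position: [0.546, -0.2345, 0.2394]
ee_rot: [2.572, 1.804, 0.0]
contact_force: [0.5, 0.3, -0.3]
width: 0.0855
((543.9659423828125, -235.05902099609375), (33.270957946777344, 99.38294219970703), 12.542920112609863)
[ 0.54882826 -0.23040744  0.23884969] [-2.56384925 -1.8131368  -0.00518865] [-0.4566238   0.07751318  1.24579775  0.00368332  1.81792856 -0.11600048] [-1.18359526  3.32456135 -0.37286868]
```

```bash
python3 -m creep '[{"hand":1,"dp":[-0.05,0,-0.5],"spin":1},{"hand":1,"dp":[0,0,-0.5],"spin":1},{"hand":1,"dp":[0,0,-0.5],"spin":1},{"hand":1,"dp":[0,0,-0.5],"spin":1},{"hand":1,"dp":[0,0,-0.5],"spin":1},{"hand":1,"dp":[0,0,-0.4],"spin":1},{"hand":1,"dp":[0,0,0],"spin":1},{"hand":1,"dp":[0,0,0],"spin":0.08},{"hand":1,"dp":[0,0,0],"spin":0},{"hand":1,"dp":[0,0,0],"spin":0}]'
```

```text
time_s: 3.25
position: [0.5432, -0.2358, 0.1237]
ee_rot: [1.969, 2.447, 0.0]
contact_force: [0.3, -0.4, -0.2]
width: 0.0858
```

```bash
python3 -m creep '[{"hand":1,"dp":[0.02,0.02,-0.6],"spin":0.05},{"hand":1,"dp":[0,0,-0.6],"spin":0},{"hand":1,"dp":[0,0,-0.6],"spin":0},{"hand":1,"dp":[0,0,-0.5],"spin":0},{"hand":1,"dp":[0,0,-0.25],"spin":0},{"hand":1,"dp":[0,0,-0.18],"spin":0},{"hand":1,"dp":[0,0,0],"spin":0},{"hand":1,"dp":[0,0,0],"spin":0}]'
python3 - <<'E'
from h import *
cam('top','top1');cam('side','side1')
E
```

```text
time_s: 4.25
position: [0.5444, -0.2351, 0.015]
ee_rot: [1.963, 2.451, 0.0]
contact_force: [-1.0, -0.5, -0.3]
width: 0.0854
```

View pics/side1.png

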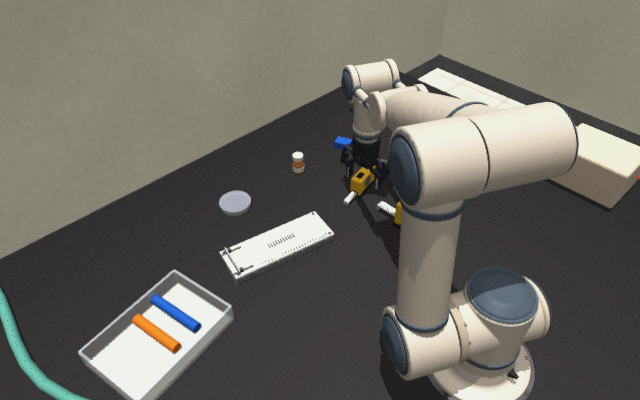

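The side view shows the open fingers straddling the middle rule at (362,178). Closing now.

```bash
python3 -m creep '[{"hand":0,"dp":[0,0,0],"spin":0},{"hand":0,"dp":[0,0,0],"spin":0},{"hand":0,"dp":[0,0,0],"spin":0},{"hand":0,"dp":[0,0,0],"spin":0},{"hand":0,"dp":[0,0,0],"spin":0},{"hand":0,"dp":[0,0,0],"spin":0}]'; python3 -m creep '[{"hand":0,"dp":[0,0,0.1],"spin":0},{"hand":0,"dp":[0,0,0.4],"spin":0},{"hand":0,"dp":[0,0,0.7],"spin":0},{"hand":0,"dp":[0,0,0.7],"spin":0},{"hand":0,"dp":[0,0,0.6],"spin":0},{"hand":0,"dp":[0,0,0],"spin":0},{"hand":0,"dp":[0,0,0],"spin":0}]'
```

```text
time_s: 5.1
position: [0.5442, -0.2349, 0.0144]
ee_rot: [1.963, 2.452, 0.001]
contact_force: [2.4, -0.1, 1.0]
width: 0.0337
time_s: 5.98
position: [0.5434, -0.2347, 0.1131]
ee_rot: [-1.963, -2.451, 0.001]
contact_force: [-0.2, 0.2, -4.5]
width: 0.0333
```

```bash
python3 -m creep '[{"hand":0,"dp":[-0.01,0.4,0],"spin":-0.5},{"hand":0,"dp":[-0.02,0.8,0],"spin":-0.5},{"hand":0,"dp":[-0.02,1,0],"spin":-0.7},{"hand":0,"dp":[-0.02,1,0],"spin":-0.7},{"hand":0,"dp":[-0.02,1,0],"spin":-0.7},{"hand":0,"dp":[-0.01,1,0],"spin":-0.7},{"hand":0,"dp":[-0.01,1,0],"spin":-0.7},{"hand":0,"dp":[-0.01,1,0],"spin":-0.7},{"hand":0,"dp":[-0.01,1,0],"spin":-0.17},{"hand":0,"dp":[-0.01,0.8,0],"spin":0}]'; python3 -m creep '[{"hand":0,"dp":[0,0.4,0],"spin":0},{"hand":0,"dp":[0,0,0],"spin":0},{"hand":0,"dp":[0,0,0],"spin":0},{"hand":0,"dp":[0,0,0],"spin":0}]'
python3 - <<'E'
from h import *
c=cam('top','top2');cam('side','side2')
o=ctrl.get_obs();print(w2b(o['position']),o['position'],o['contact_force'])
for n in('top','side'):
    im=cv2.imread(f'pics/{n}2.png'); r=(150,260,160,330) if n=='top' else (170,300,200,370)
    cv2.imwrite(f'pics/{n}2c.png',cv2.resize(im[r[0]:r[1],r[2]:r[3]],None,fx=4.5,fy=4.5,interpolation=cv2.INTER_CUBIC))
E
```

```text
time_s: 7.22
position: [0.5371, 0.1266, 0.112]
ee_rot: [-2.439, -1.977, 0.004]
contact_force: [0.2, 0.1, -4.7]
width: 0.0331
time_s: 7.72
position: [0.5384, 0.14, 0.114]
ee_rot: [2.443, 1.975, -0.0]
contact_force: [0.1, 0.2, -4.0]
width: 0.0332
[ 0.03868695 -0.00101455] [0.53843585 0.14023061 0.11414467] [ 0.25020266 -0.19800714 -3.43132419]
```

View pics/top2c.png

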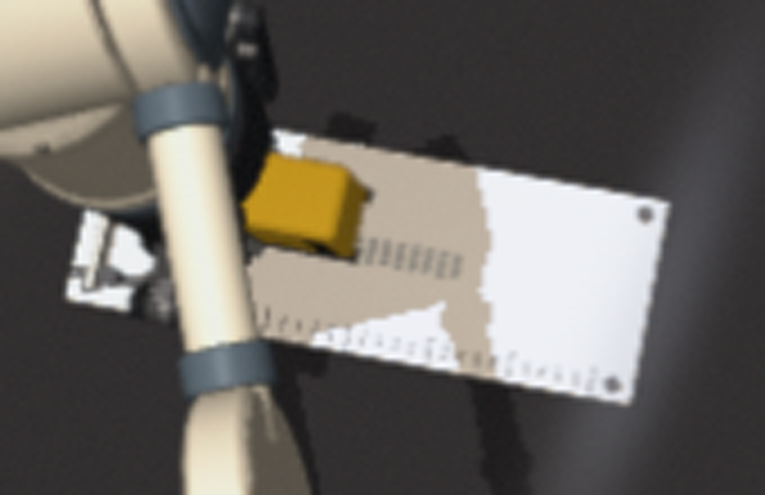

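View pics/side2c.png

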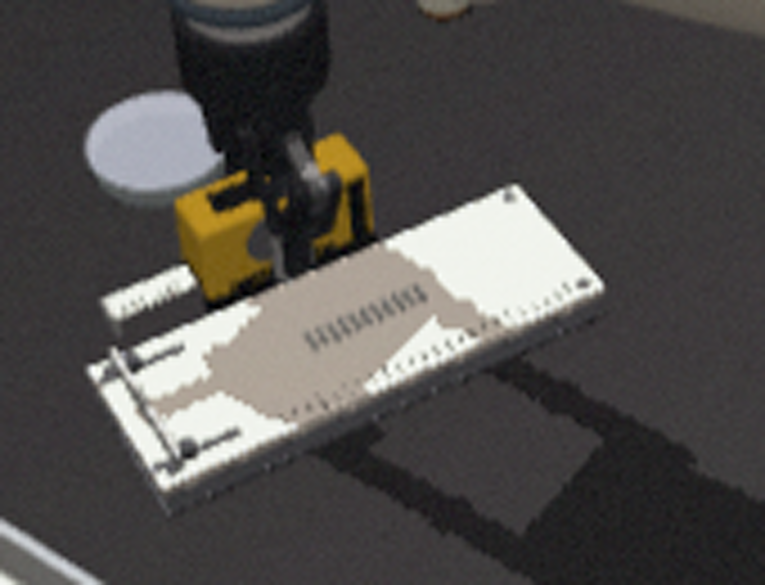

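Run:
```python
from h import *
c=cam('side')
W=cloud(c);g=c['pixels'].min(2)
reg=np.zeros((400,640),bool);reg[222:250,215:250]=1
m=reg&(W[...,2]>.095)&(g>150)
P=W[m];b=w2b(P)*1000;print(len(P),np.percentile(P[:,2],[10,50,90]),'board x',np.percentile(b[:,0],[0,2,50,98,100]),'y',np.percentile(b[:,1],[2,50,98]))
# colour-only contour onto blade-top plane (+3 mm side bias)
n,l,s,ce=cv2.connectedComponentsWithStats((m).astype(np.uint8));i=1+np.argmax(s[1:,4])
p=np.array([onz(c,u,v,.1187)[:2] for v,u in np.argwhere(l==i)]);q=w2b(p)*1000;print(q.min(0),q.max(0),q.mean(0))
```

```text
104 [0.11669176 0.11826102 0.12057752] board x [ 87.32028013  88.70498705 112.303681   133.5460295  135.14027394] y [-10.86973601  -2.21117148   6.82955115]
[87.23255679 -9.97107662] [134.63882827   6.79097735] [111.86544531  -1.75810001]
```

```bash
python3 -m creep '[{"hand":0,"dp":[-0.01,0.08,-0.2],"spin":0},{"hand":0,"dp":[0,0,-0.4],"spin":0},{"hand":0,"dp":[0,0,-0.4],"spin":0},{"hand":0,"dp":[0,0,-0.25],"spin":0},{"hand":0,"dp":[0,0,-0.1],"spin":0},{"hand":0,"dp":[0,0,0],"spin":0},{"hand":0,"dp":[0,0,0],"spin":0}]'
python3 - <<'E'
from h import *
c=cam('side','side3');cam('top','top3')
o=ctrl.get_obs();print(w2b(o['position']),o['position'],o['contact_force'])
im=cv2.imread('pics/side3.png')[190:290,205:315]
cv2.imwrite('pics/side3c.png',cv2.resize(im,None,fx=6,fy=6,interpolation=cv2.INTER_CUBIC))
E
```

```text
time_s: 8.75
position: [0.5383, 0.1444, 0.0608]
ee_rot: [2.441, 1.977, 0.002]
contact_force: [-0.4, -0.2, -4.1]
width: 0.0333
[ 4.27383177e-02 -2.76853985e-05] [0.53831288 0.14439863 0.06082496] [-0.82197537 -0.18356458 -4.47388898]
```

View pics/side3c.png

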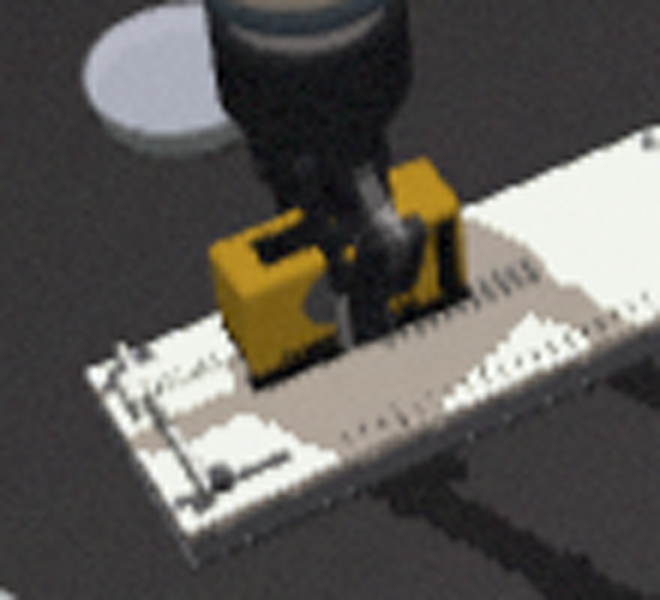

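The blade's end lies over the deck just beyond the bar, around crop (115,385). Lowering to about 6 mm above the deck.

```bash
python3 -m creep '[{"hand":0,"dp":[0,0,-0.15],"spin":0},{"hand":0,"dp":[0,0,-0.12],"spin":0},{"hand":0,"dp":[0,0,-0.1],"spin":0},{"hand":0,"dp":[0,0,0],"spin":0},{"hand":0,"dp":[0,0,0],"spin":0},{"hand":0,"dp":[0,0,0],"spin":0}]'
python3 - <<'E'
from h import *
o=ctrl.get_obs();print(w2b(o['position']),o['position'],o['contact_force'])
E
```

```text
time_s: 9.6
position: [0.5381, 0.1444, 0.0456]
ee_rot: [2.441, 1.977, 0.001]
contact_force: [-0.5, -1.0, -4.1]
width: 0.0335
[0.04265857 0.00020447] [0.53806921 0.14436889 0.04555437] [-0.5405367  -1.01673464 -4.13915603]
```

```bash
python3 -m creep '[{"hand":0,"dp":[-0.025,-0.117,0],"spin":0},{"hand":0,"dp":[-0.025,-0.117,0],"spin":0},{"hand":0,"dp":[-0.025,-0.117,0],"spin":0},{"hand":0,"dp":[0,0,0],"spin":0},{"hand":0,"dp":[0,0,0],"spin":0},{"hand":0,"dp":[0,0,0],"spin":0}]'; python3 -m creep '[{"hand":0,"dp":[-0.025,-0.117,0],"spin":0},{"hand":0,"dp":[-0.025,-0.117,0],"spin":0},{"hand":0,"dp":[0,0,0],"spin":0},{"hand":0,"dp":[0,0,0],"spin":0},{"hand":0,"dp":[0,0,0],"spin":0}]';  python3 - <<'E'
from h import *
for k in range(3):
    c=cam('side','side4'); o=ctrl.get_obs();print(w2b(o['position']),o['position'][2],BE@o['contact_force'][:2],o['contact_force'],o['ft_torque'])
im=cv2.imread('pics/side4.png')[190:290,205:315]
cv2.imwrite('pics/side4c.png',cv2.resize(im,None,fx=6,fy=6,interpolation=cv2.INTER_CUBIC))
E
```

```text
time_s: 10.35
position: [0.535, 0.1304, 0.0453]
ee_rot: [2.441, 1.977, 0.0]
contact_force: [0.7, 1.5, -3.7]
width: 0.0334
time_s: 10.98
position: [0.5329, 0.121, 0.0453]
ee_rot: [-2.441, -1.977, -0.0]
contact_force: [1.4, 3.9, -4.4]
width: 0.0334
[0.0187817  0.00034883] 0.04534459279086705 3.3437147744956874 [ 1.51265029  3.09689161 -3.19904202] [ 0.43984324 -0.2018162   0.02459811]
[0.01876783 0.00037501] 0.0453035173313502 3.551896936305727 [ 0.60687027  3.50225417 -4.63360455] [ 0.45157351 -0.12238253 -0.05064451]
[0.01877363 0.00037436] 0.04530834277752924 2.696662227824964 [ 1.67784499  2.4002703  -3.67479349] [ 0.41806929 -0.14392196 -0.04547799]
```

View pics/side4c.png

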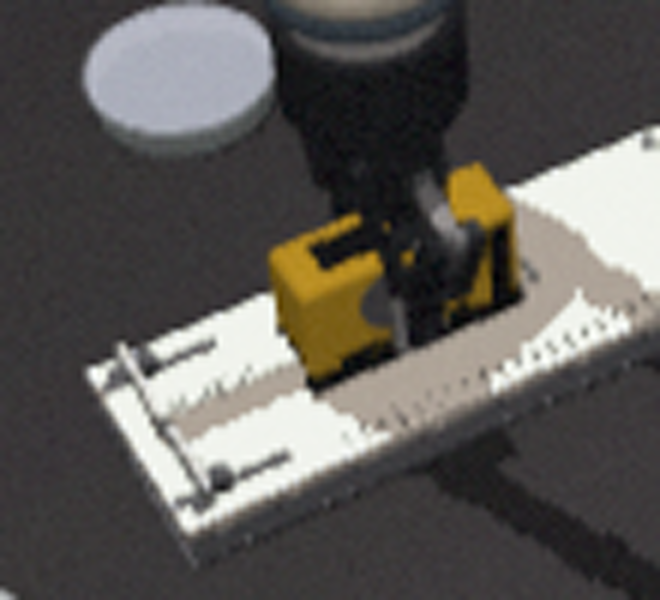

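The hook bears on the bar and the pull is about 3.2 N, which agrees with 12–15 mm drawn. Pulling on to board x ≈ 0.5 mm.

```bash
python3 -m creep '[{"hand":0,"dp":[-0.02,-0.09,0],"spin":0},{"hand":0,"dp":[-0.02,-0.09,0],"spin":0},{"hand":0,"dp":[-0.02,-0.09,0],"spin":0},{"hand":0,"dp":[-0.02,-0.09,0],"spin":0},{"hand":0,"dp":[-0.02,-0.08,0],"spin":0},{"hand":0,"dp":[0,0,0],"spin":0},{"hand":0,"dp":[0,0,0],"spin":0},{"hand":0,"dp":[0,0,0],"spin":0}]';  python3 - <<'E'
from h import *
for k in range(4):
    c=cam('side','side5'); o=ctrl.get_obs();print(w2b(o['position']),o['position'][2],BE@o['contact_force'][:2],o['contact_force'],o['ee_rot'])
im=cv2.imread('pics/side5.png')[190:290,205:315]
cv2.imwrite('pics/side5c.png',cv2.resize(im,None,fx=6,fy=6,interpolation=cv2.INTER_CUBIC))
c=cam('top','top5')
im=cv2.imread('pics/top5.png')[160:250,165:320]
cv2.imwrite('pics/top5c.png',cv2.resize(im,None,fx=5,fy=5,interpolation=cv2.INTER_CUBIC))
E
```

```text
time_s: 12.12
position: [0.529, 0.1034, 0.0453]
ee_rot: [-2.441, -1.977, -0.001]
contact_force: [2.6, 5.4, -5.5]
width: 0.0335
[0.00075655 0.00053697] 0.04531187147055093 5.7619618137439295 [ 1.54551347  5.56217844 -5.42387027] [-2.44124945e+00 -1.97701927e+00 -1.29619641e-03]
[0.00077382 0.00052286] 0.04531217973209513 5.915262101939515 [ 2.59305762  5.49624116 -4.72632722] [-2.44122585e+00 -1.97701915e+00 -1.38363586e-03]
[0.00077914 0.00052431] 0.04531717448338879 4.993501819975917 [ 2.96518156  4.47479082 -5.36847752] [-2.44122361e+00 -1.97703296e+00 -1.44419510e-03]
[0.00076478 0.00055461] 0.04529346848812184 6.739858196452753 [ 2.81443602  6.29220379 -5.30050035] [-2.44118010e+00 -1.97706586e+00 -1.25435898e-03]
```

View pics/side5c.png

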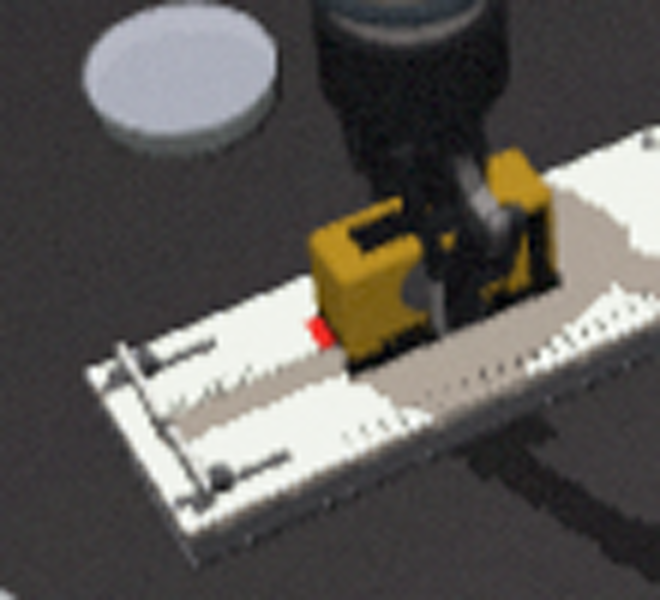

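View pics/top5c.png

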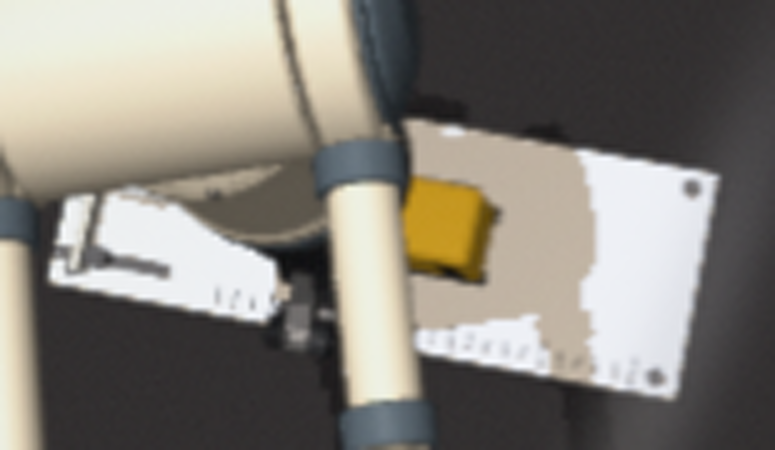

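Run:
```python
from h import *
c=cam('top'); hsv=cv2.cvtColor(c['pixels'],cv2.COLOR_RGB2HSV)
m=cv2.inRange(hsv,(15,150,100),(35,255,255)); m[:190]=0;m[222:]=0;m[:,:245]=0;m[:,275:]=0
W=cloud(c);P=W[m>0];print('ztop',np.percentile(P[:,2],[5,50,95]))
q=np.array([w2b(onz(c,u,v,.0892)[:2])*1000 for v,u in np.argwhere(m>0)])
for y in range(-16,20,4):
    s=q[(abs(q[:,1]-y)<2)]; print(y,len(s),s[:,0].min() if len(s) else None)
sel=P[P[:,2]>.08]; b=w2b(sel)*1000; A=np.c_[b,np.ones(len(b))];print(np.linalg.lstsq(A,sel[:,2]*1000,rcond=None)[0],np.percentile(b[:,0],[1,50,99]),np.percentile(b[:,1],[1,99]))
```

```text
ztop [0.07468296 0.08833599 0.09157735]
-16 4 -43.81854056477304
-12 28 -48.68454474951906
-8 33 -53.54077275703895
-4 32 -54.79975403827012
0 34 -55.21853070455837
4 32 -54.054066303746545
8 32 -54.8901526676373
12 31 -55.30754315668159
16 29 -54.56082518155322
[-0.94998915  0.85573532 55.02025697] [-51.60070232 -37.34769711 -21.96807095] [-14.56927017  17.73822878]
```

```bash
python3 -m creep '[{"hand":0,"dp":[0,0,-0.03],"spin":0},{"hand":0,"dp":[0,0,0],"spin":0},{"hand":0,"dp":[0,0,0],"spin":0}]'; python3 -m creep '[{"hand":0,"dp":[0,0,-0.03],"spin":0},{"hand":0,"dp":[0,0,0],"spin":0},{"hand":0,"dp":[0,0,0],"spin":0}]';  python3 -m creep '[{"hand":0,"dp":[0,0,-0.015],"spin":0},{"hand":0,"dp":[0,0,0],"spin":0},{"hand":0,"dp":[0,0,0],"spin":0}]'
```

```text
time_s: 12.8
position: [0.5293, 0.1038, 0.0448]
ee_rot: [-2.441, -1.977, -0.003]
contact_force: [1.5, 6.2, -2.3]
width: 0.0334
time_s: 13.18
position: [0.5294, 0.1041, 0.0441]
ee_rot: [-2.441, -1.977, -0.004]
contact_force: [0.7, 6.5, -1.5]
width: 0.0332
time_s: 13.55
position: [0.5295, 0.1041, 0.0437]
ee_rot: [-2.441, -1.978, -0.005]
contact_force: [0.7, 6.2, 0.6]
width: 0.0333
```

Run:
```python
from h import *
ims=[];ds=[]
for k in range(4):
    c=cam('side');ims.append(c['pixels'].astype(float))
im=np.mean(ims,0).astype(np.uint8)
cv2.imwrite('pics/side6.png',im[:,:,::-1])
a=cv2.resize(im[205:265,245:305],None,fx=10,fy=10,interpolation=cv2.INTER_CUBIC);cv2.imwrite('pics/side6c.png',a[:,:,::-1])
# predicted skid-bottom corners (board y=+17) for keel x=1.5 & lift 3.5, +3mm view bias
for z in(.0295,):
  for x in(-50,0,50): print(x,proj(c,b2w(x/1000+.0015,.017,z+.003)),w2b([0,0]))
```

```text
-50 [[297.15041586 238.06999729]] [-0.21042639  0.4964996 ]
0 [[279.96093435 245.77517776]] [-0.21042639  0.4964996 ]
50 [[262.24633888 253.71697529]] [-0.21042639  0.4964996 ]
```

View pics/side6c.png

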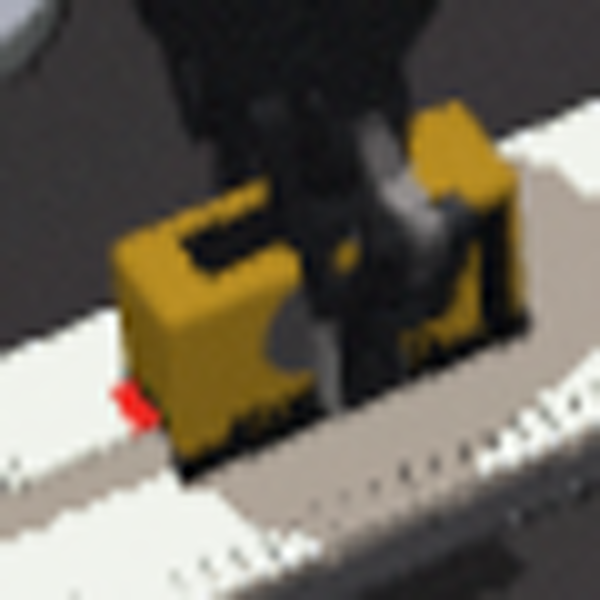

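```bash
for i in 1 2; do python3 -m creep '[{"hand":0,"dp":[0.003,0.013,0],"spin":0},{"hand":0,"dp":[0,0,0],"spin":0},{"hand":0,"dp":[0,0,0],"spin":0}]' | grep -E "pos|cont"; done;  python3 -m creep '[{"hand":0,"dp":[0.003,0.013,-0.01],"spin":0},{"hand":0,"dp":[0,0,0],"spin":0},{"hand":0,"dp":[0,0,0],"spin":0}]'
```

```text
position: [0.5297, 0.1047, 0.0437]
contact_force: [0.4, 5.8, 1.0]
position: [0.5298, 0.1051, 0.0437]
contact_force: [1.2, 5.2, -0.8]
time_s: 14.88
position: [0.5299, 0.1055, 0.0432]
ee_rot: [-2.441, -1.978, -0.004]
contact_force: [0.6, 4.3, 1.2]
width: 0.0335
```

```bash
python3 -m creep '[{"hand":0,"dp":[-0.006,-0.026,0],"spin":0},{"hand":0,"dp":[-0.006,-0.026,0],"spin":0},{"hand":0,"dp":[-0.003,-0.013,0],"spin":0},{"hand":0,"dp":[0,0,0],"spin":0}]' | grep -E "time|pos|cont"; for i in 1 2; do python3 -m creep '[{"hand":0,"dp":[-0.003,-0.013,0],"spin":0},{"hand":0,"dp":[0,0,0],"spin":0},{"hand":0,"dp":[0,0,0],"spin":0}]' | grep -E "time|pos|cont"; done
```

```text
time_s: 15.38
position: [0.5294, 0.1034, 0.0431]
contact_force: [1.8, 8.3, 0.0]
time_s: 15.75
position: [0.5294, 0.1033, 0.0431]
contact_force: [3.3, 8.7, -0.8]
time_s: 16.12
position: [0.5294, 0.1032, 0.0431]
contact_force: [2.7, 10.7, 0.0]
```

```bash
python3 -m creep '[{"hand":0,"dp":[0.006,0.026,0],"spin":0},{"hand":0,"dp":[0.003,0.014,0],"spin":0},{"hand":0,"dp":[0,0,0],"spin":0},{"hand":0,"dp":[0,0,0],"spin":0}]' | grep -E "time|pos|cont"; for i in 1 2; do python3 -m creep '[{"hand":0,"dp":[0,0,-0.02],"spin":0},{"hand":0,"dp":[0,0,0],"spin":0},{"hand":0,"dp":[0,0,0],"spin":0}]' | grep -E "time|pos|cont|rot"; done
python3 - <<'E'
from h import *
ims=[]
for k in range(4):
    c=cam('side');ims.append(c['pixels'].astype(float))
im=np.mean(ims,0).astype(np.uint8)
a=cv2.resize(im[205:265,245:305],None,fx=10,fy=10,interpolation=cv2.INTER_CUBIC);cv2.imwrite('pics/side7c.png',a[:,:,::-1])
E
```

```text
time_s: 16.62
position: [0.5295, 0.1036, 0.0432]
contact_force: [0.2, 5.6, 0.3]
time_s: 17.0
position: [0.5295, 0.1035, 0.0424]
ee_rot: [-2.441, -1.978, -0.005]
contact_force: [1.2, 5.7, -0.3]
time_s: 17.38
position: [0.5296, 0.1036, 0.0416]
ee_rot: [-2.441, -1.978, -0.005]
contact_force: [1.5, 5.0, 0.0]
```

View pics/side7c.png

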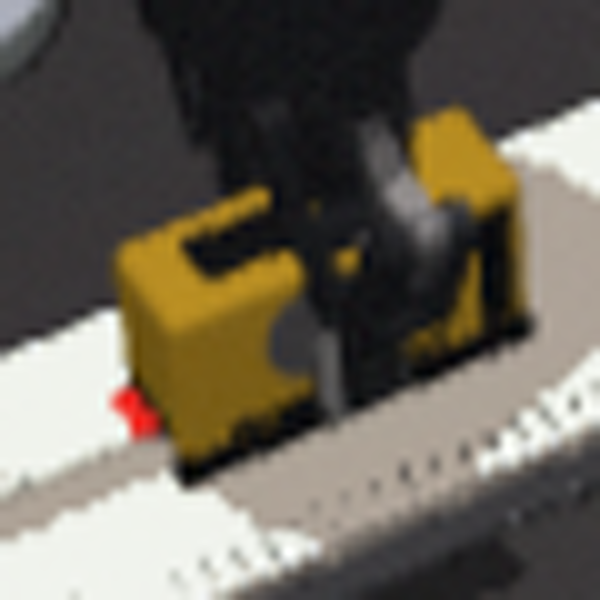

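```bash
for i in 1 2 3; do python3 -m creep '[{"hand":0,"dp":[0,0,-0.02],"spin":0},{"hand":0,"dp":[0,0,0],"spin":0},{"hand":0,"dp":[0,0,0],"spin":0}]' | grep -E "time|pos|cont|rot"; done
```

```text
time_s: 17.95
position: [0.5296, 0.1036, 0.0409]
ee_rot: [2.441, 1.978, 0.005]
contact_force: [1.8, 6.3, 0.0]
time_s: 18.32
position: [0.5297, 0.1036, 0.0407]
ee_rot: [2.441, 1.978, 0.006]
contact_force: [-0.3, 6.0, 3.8]
time_s: 18.7
position: [0.5297, 0.1037, 0.0407]
ee_rot: [2.441, 1.977, 0.006]
contact_force: [-1.8, 6.7, 8.3]
```

```bash
for i in 1 2 3; do python3 -m creep '[{"hand":0,"dp":[0.004,0.018,0],"spin":0},{"hand":0,"dp":[0,0,0],"spin":0},{"hand":0,"dp":[0,0,0],"spin":0}]' | grep -E "time|pos|cont|rot"; done
```

```text
time_s: 19.08
position: [0.5297, 0.1038, 0.0406]
ee_rot: [2.44, 1.977, 0.004]
contact_force: [-3.2, 4.1, 7.5]
time_s: 19.45
position: [0.5298, 0.1039, 0.0405]
ee_rot: [2.44, 1.976, 0.003]
contact_force: [-3.1, 1.6, 7.9]
time_s: 19.82
position: [0.53, 0.1044, 0.0405]
ee_rot: [2.44, 1.976, 0.002]
contact_force: [-1.9, 1.0, 8.2]
```

```bash
for i in 1 2; do python3 -m creep '[{"hand":0,"dp":[0.004,0.018,0],"spin":0},{"hand":0,"dp":[0,0,0],"spin":0},{"hand":0,"dp":[0,0,0],"spin":0}]' | grep -E "time|pos|cont|rot"; done
python3 - <<'E'
from h import *
ims=[]
for k in range(4):
    c=cam('side');ims.append(c['pixels'].astype(float))
im=np.mean(ims,0).astype(np.uint8)
a=cv2.resize(im[205:275,220:305],None,fx=8,fy=8,interpolation=cv2.INTER_CUBIC);cv2.imwrite('pics/side8c.png',a[:,:,::-1])
E
```

```text
time_s: 20.2
position: [0.5302, 0.1049, 0.0405]
ee_rot: [2.439, 1.976, 0.002]
contact_force: [-2.6, 1.7, 6.9]
time_s: 20.58
position: [0.5304, 0.1056, 0.0405]
ee_rot: [2.439, 1.976, 0.002]
contact_force: [-2.3, 0.3, 6.9]
```

View pics/side8c.png

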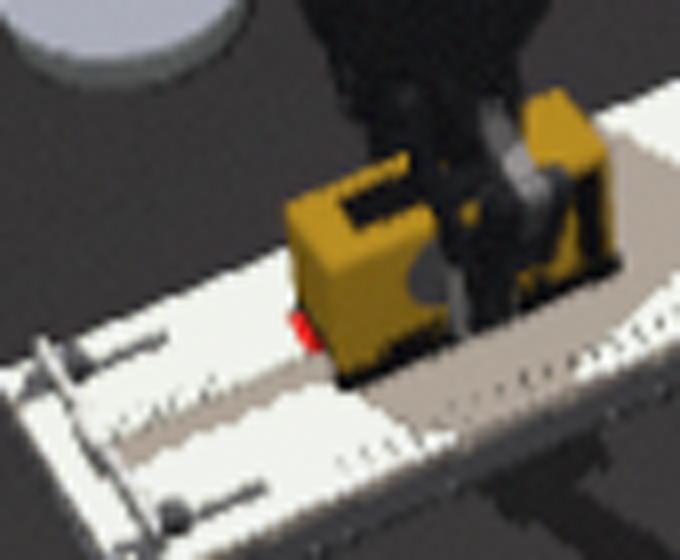

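```bash
for i in 1 2; do python3 -m creep '[{"hand":0,"dp":[0.004,0.018,0],"spin":0},{"hand":0,"dp":[0,0,0],"spin":0},{"hand":0,"dp":[0,0,0],"spin":0}]' | grep -E "time|pos|cont|rot"; done
python3 - <<'E'
from h import *
for i in range(3):
    cam('side');o=ctrl.get_obs();print(w2b(o['position']),BE@o['contact_force'][:2],o['contact_force'])
E
```

```text
time_s: 21.15
position: [0.5304, 0.1056, 0.0405]
ee_rot: [2.439, 1.975, 0.0]
contact_force: [-3.0, -2.3, 8.9]
time_s: 21.52
position: [0.5305, 0.1057, 0.0405]
ee_rot: [2.439, 1.974, -0.002]
contact_force: [-3.7, -4.9, 8.7]
[ 0.00321833 -0.00038324] -5.810919685541839 [-4.10543136 -5.06810271  8.27544278]
[ 0.00322429 -0.00039214] -5.6777211507315855 [-4.71305489 -4.80277408  9.23593591]
[ 0.00321818 -0.000401  ] -4.932630394171507 [-4.34101081 -4.12011796  8.96510752]
```

```bash
python3 -m creep '[{"hand":0,"dp":[-0.018,-0.027,0.03],"spin":0},{"hand":0,"dp":[0,0,0],"spin":0},{"hand":0,"dp":[0,0,0],"spin":0}]'
```

```text
time_s: 22.05
position: [0.5302, 0.1057, 0.0405]
ee_rot: [2.439, 1.975, 0.002]
contact_force: [2.1, -2.9, 6.2]
width: 0.0333
```

```bash
python3 -m creep '[{"hand":0.45,"dp":[0,0,0],"spin":0},{"hand":0.5,"dp":[0,0,0],"spin":0},{"hand":0.7,"dp":[0,0,0],"spin":0},{"hand":1,"dp":[0,0,0],"spin":0},{"hand":1,"dp":[0,0,0],"spin":0},{"hand":1,"dp":[0,0,0],"spin":0},{"hand":1,"dp":[0,0,0],"spin":0}]'; python3 -m creep '[{"hand":1,"dp":[0,0,0.2],"spin":0},{"hand":1,"dp":[0,0,0.6],"spin":0},{"hand":1,"dp":[0,0,0.8],"spin":0},{"hand":1,"dp":[0,0,0.9],"spin":0},{"hand":1,"dp":[0,0,0.9],"spin":0},{"hand":1,"dp":[0,0,0.8],"spin":0},{"hand":1,"dp":[0,0,0.4],"spin":0},{"hand":1,"dp":[0,0,0],"spin":0},{"hand":1,"dp":[0,0,0],"spin":0}]'
python3 - <<'E'
from h import *
c=cam('side','side9')
im=cv2.imread('pics/side9.png')
cv2.imwrite('pics/side9c.png',cv2.resize(im[190:285,215:320],None,fx=7,fy=6.3,interpolation=cv2.INTER_CUBIC))
E
```

```text
time_s: 22.92
position: [0.5292, 0.1068, 0.0391]
ee_rot: [2.441, 1.977, 0.0]
contact_force: [-0.6, 0.0, 0.7]
width: 0.0852
time_s: 24.05
position: [0.5287, 0.1068, 0.2213]
ee_rot: [-2.44, -1.977, 0.003]
contact_force: [0.8, 0.1, 0.3]
width: 0.0856
```

View pics/side9c.png

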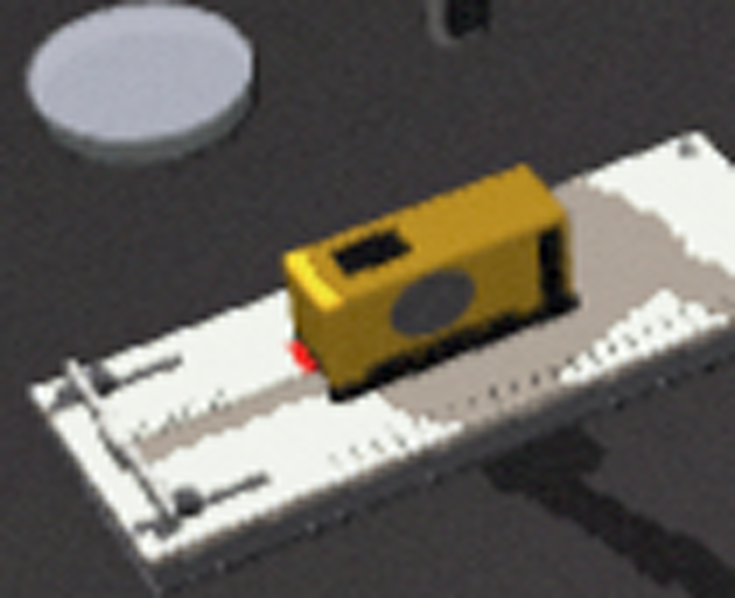

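Released: the rule stands on the deck, with the red band at the mouth (crop 303,355) and the hook on the bar. I'm moving the arm aside to check from above.

```bash
python3 -m creep '[{"hand":1,"dp":[0,-0.5,0.3],"spin":0},{"hand":1,"dp":[0,-0.9,0],"spin":0},{"hand":1,"dp":[0,-0.9,0],"spin":0},{"hand":1,"dp":[0,-0.9,0],"spin":0},{"hand":1,"dp":[0,-0.9,0],"spin":0},{"hand":1,"dp":[0,-0.9,0],"spin":0},{"hand":1,"dp":[0,-0.9,0],"spin":0},{"hand":1,"dp":[0,-0.5,0],"spin":0},{"hand":1,"dp":[0,0,0],"spin":0},{"hand":1,"dp":[0,0,0],"spin":0}]'
python3 - <<'E'
from h import *
c=cam('top','top10')
im=cv2.imread('pics/top10.png')
W=cloud(c);hsv=cv2.cvtColor(c['pixels'],cv2.COLOR_RGB2HSV)
m=cv2.inRange(hsv,(15,120,90),(35,255,255));m[:170]=0;m[250:]=0;m[:,:180]=0;m[:,320:]=0
P=W[m>0];t=P[P[:,2]>.075];b=w2b(t)*1000
print('z',np.percentile(P[:,2],[50,95]),cv2.minAreaRect(b.astype(np.float32)))
A=np.c_[b,np.ones(len(b))];print('top-face slopes',np.linalg.lstsq(A,t[:,2]*1000,rcond=None)[0])
cv2.imwrite('pics/top10c.png',cv2.resize(im[90:250,165:465],None,fx=2.6,fy=2.6,interpolation=cv2.INTER_CUBIC))
E
```

```text
time_s: 25.35
position: [0.5292, -0.1486, 0.2351]
ee_rot: [-2.44, -1.978, -0.001]
contact_force: [-0.4, 0.3, -0.1]
width: 0.0856
z [nan nan] ((0.226654052734375, 1.0443353652954102), (33.1448860168457, 99.99620819091797), 89.88189697265625)
top-face slopes [ 6.42338428e-03 -4.92855247e-02  8.37614646e+01]
```

View pics/top10c.png

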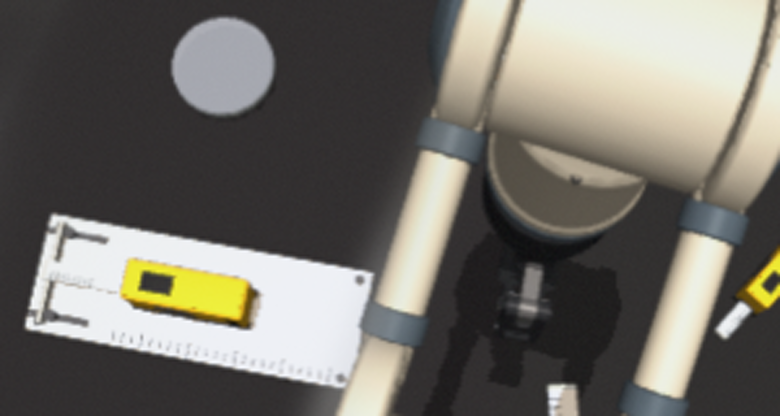

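Run:
```python
from h import *
W=np.nanmean([cloud(cam('top')) for _ in range(6)],0)
b=w2b(W)*1000; m=(b[...,0]>-42)&(b[...,0]<46)&(abs(b[...,1]-1)<12)&(W[...,2]>.078)
t=W[m];q=b[m];A=np.c_[q,np.ones(len(q))];s=np.linalg.lstsq(A,t[:,2]*1000,rcond=None);print(len(q),s[0],(s[1]/len(q))**.5)
print(ctrl.get_obs()['time_s'])
```

```text
496 [ 9.32216665e-03 -9.87693574e-03  8.43077945e+01] [0.75261284]
25.7
```

The top face is level within 0.01 rad at z = 84.3 mm (deck 26 mm + case 58 mm), so the case is seated. It lies along the board within 0.1°. Handing in.

```bash
python3 -c "
from station import ctrl
print(ctrl.job_done())"
```

```text
the job is handed in; nothing more can be done
None
```

I hooked the middle-sized yellow rule over the far side of the bar, drew about 30 mm of blade, seated the case in the rack and released it. I handed the job in at about 26 s; no verdict was reported.

**Last checks, after letting go:**
- **Seated:** the case's top is at z = 84 mm, which matches a 26 mm deck plus the 58 mm case. It is level within 0.01 rad and lies within 0.1° of the board's axis.
- **Band:** the red band shows at the case's mouth, with the hook on the bar.
- **Locked:** before release, a push toward the bar stopped firmly against a tooth. Pull readings were about 5–7 N near the end position, in line with the spring.
- **Gripper:** it was open and well clear, with no contact force.
- **Bystanders:** I did not measure the jar, dish or blue box again. The arm stayed away from them, and the dish looked unmoved in the last pictures.

**What disagreed:**
- **Case position:** the last top view put the case's middle at board x = 0.2 mm, while the gripper read 3.2 mm when pressed against the tooth. The rack gap centred at 0.5 mm lies between them, and either position leaves the mouth within the band.
- **First levelness fit:** it gave a sideways slope of 0.05, which I put down to side-face pixels. The cleaner fit gave 0.01.
- **Seating:** on the first way down the case met resistance about 3 mm too high. It needed a small back-and-forth shift along the rack before it went down.

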